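Probe the fixture plate, run it out to the pointer and hold it down

TASK

Take the probe from its holder and touch its tip to the plate's inner button, then to its outer button. Then put the tip in the plate's socket, slide the plate outward along its rails until its leading edge is level with the pointer, and finish while still holding the probe in the socket, pressing the plate down: run out this far it would tip off if let go, and it must stay flat on the block all along. Move the plate with the probe only, keeping the gripper off it, and leave the case, the ring and the bottle alone.

Things in the scene. Friction and masses are not known exactly. Their poses are not given: they have to be found in the camera images.
- block: Fixed dark steel guide block on the table, 220 (its x) x 130 (its y) x 60 mm high; origin at the centre of its underside. Its +x axis is the outward direction (roughly the robot's left). On top, along both long sides, two black plastic rails 8 mm high, inner faces 84 mm apart, guide the plate along x.
- block_edge (a point): Middle of the block's top outward edge, where the plate begins to overhang (block frame x +110, y 0, z 60 mm).
- plate: Loose aluminium plate, 200 (x) x 80 (y) x 12 mm, on the block between the rails, 2 mm play each side; origin at the centre of its underside, +x outward. On its centreline: socket at x -80, buttons at -35 and +20, turned steel part (44 mm wide, 24 high) at +70. 0.3 to 0.6 kg; centre of mass about 12 mm outward: over 88 mm of overhang it tips unless held down (up to 5 N at the socket).
- plate_edge (a point): Middle of the plate's leading (outward) end face, plate x +100 mm, half way up its thickness.
- inner_button (a point): Centre of the top of the inner datum button, the one nearer the socket: a steel disc 20 mm in diameter standing 4 mm above the plate.
- outer_button (a point): Centre of the top of the outer datum button, the same disc nearer the turned part.
- socket (a point): Centre of the flat floor of the socket: a round hole 18 mm in diameter and 8 mm deep with a dark floor, open at the plate's top, 20 mm from its rear end.
- stand: Fixed pointer stand on the table beyond the block's outward edge, beside the plate's path: dark base 50 x 50 x 12 mm, upright 10 mm rod and a level pointer at 66 mm height that points across the path. Origin on the table 8 mm beyond the pointer's tip; axes parallel to the block's.
- mark (a point): The pointer's tip, 66 mm high and about 10 mm to the side of the plate's path, on the far side from the robot. The leading edge must come level with it, measured along the block's x; that is 105 to 130 mm of overhang.
- holder: Fixed black probe holder, 70 x 70 x 62 mm high, with an upright hole 18 mm wide and 56 mm deep in its middle, in which the probe hangs by its handle; origin at the centre of its underside.
- probe: Loose hand probe, 0.1 kg, 126 mm long, upright: steel ball tip 12 mm in diameter at the bottom, 8 mm shaft, and from 50 to 120 mm above the tip a grey square handle 26 x 26 mm, its sides along the probe's x and y, with a small steel cap. Origin at the lowest point of the ball, z up. In the holder the handle's underside rests on the holder's top, 62 mm above the table.
- probe_tip (a point): Lowest point of the probe's ball tip (the probe's origin).
- case: Bystander: wooden case 100 x 70 x 32 mm, loose; origin under its centre.
- gauge_ring: Bystander: steel ring gauge, 60 mm outside diameter, 20 mm high, loose; origin under its centre.
- cleaner: Bystander: small clear bottle, 44 mm diameter, 110 mm high, loose; origin under its centre.
Mind the look-alikes: they are no part of the job. There is more than one size of the probe; the one meant has the size given above. What is shaped like the stand but turquoise is not meant.

How it is judged:
By the outcome, as a careful person would: the job done as asked, in the order asked, and still so for the second after the job is handed in, while the arm keeps its last pose, push and grip.
It also fails if it takes over 58 s, if anything falls off the work surface, if the arm or the gripper's body presses on something with over 40 N, if the wrist force passes 120 N, or if a joint passes its speed limit or range.

ROBOT

A 6-joint arm with a two-finger parallel gripper is mounted at the origin on the work surface. World frame = base frame: x ahead of the robot, y to its left, z up, the work surface at z = 0. Lengths are in m, angles in degrees, forces in N, time in s.
With the tool pointing down it reaches from about 0.375 to 0.9 m from the base axis. Payload 3.1 kg.
Tool frame: the origin (TCP) lies on the centre line of the jaws, within the pads' length; the fingertips stand 17 mm ahead of it and the grasp point (between the pads) lies 2 mm behind it; z points along the fingers, y is the line along which they close (so a half turn about z gives the same grasp; the last joint's range is limited). The gripper opens to 87 mm and grips with 3 to 60 N. Pads are 19 mm wide; open, the fingers measure 117 mm over their backs; the gripper's body (75 mm by 190 mm) begins 51 mm behind the grasp point.
Start: joints at [59.101, 30.224, 82.088, -0, 67.689, -10.227], TCP at [0.221, 0.585, 0.24] pointing down, gripper open.
Joint ranges: [-176.69, 176.69], [-43.24, 126.21], [12.49, 139.97], [-82, 262], [0, 151.66], [-163.58, 163.58]. Speed limits (degrees/s): [159.86, 159.86, 180, 180, 180, 180].

INTERFACE

Orientations are given as a 3x3 rotation matrix whose columns are the frame's x, y, z axes.
In Python, from rig import bot, imaging, finder gives the robot as it stands. The module is installed in compiled form; this text tells all that it offers.
- The arm moves only by the tool play_rows, never from a script. Its argument "motion" is a list that holds one entry, the list of rows, each a list of 6 numbers: the shift along the tool's x, y, z in m, then the turn, a rotation vector about the tool's x, y, z in degrees. In form: [[[dx, dy, dz, wx, wy, wz], ...]]. A call has 1 to 8 rows; each row is the pose to reach, as a shift and turn from the pose commanded when the call began, along the tool's axes at that moment; what a row does not reach only later rows make up. A row lasts 1/12 s, in which the tool goes at most 41.7 mm and 7.16 degrees, less where a joint would pass 70% of its speed; a pose out of reach is approached as far as the arm can. A call with a gripper value outside its range is refused whole. "fingers" is the finger opening in m, from 0 to 0.087, set as the call begins (left out, the last holds). The fingers move at their own pace and stop on an object; the grip force is fixed at half the most. Time passes only in rows, so rows that repeat a pose let the fingers close. It gives the time, the measured TCP pose, the force, the opening and the grip force at its end, in the units of the state.
- bot.read_state(): the state, without advancing time (a new reading comes with each control period).
- imaging.capture(name): name is "scene" or "side" or "wrist"; returns a dict with "frame" (384x512x3 uint8, red, green, blue), "camera_matrix" (3x3 intrinsics, pixels), "R" (3x3) and "t" (3): a world point X has camera coordinates R X + t. Camera axes: x right, y down, z forward; pixel columns grow to the right and rows downward; lengths in m; the calibration is good to about 2 mm. A picture is of the moment at which its call begins. There is no depth.
- bot.hand_in(): hands the job in; it is judged then, once.
Trained networks look in the newest picture that a camera, given by its name, has taken for a name from the list of things; names that differ only in an ending like _2 or _b are one class to them, and where a whole thing is asked for, a point or a joint stands for the part that bears it (a point fixed in the world has none). Each returns a list of dicts, best first, with "confidence" (0 to 1); they miss things now and then, are a little off and sometimes report something else, mostly with a low value. They report only what shows in the picture. A call takes as long as a camera call. They do not tell look-alikes from the thing itself.
- finder.recognise(camera, name): "at" ([x, y, z] in m, in world coordinates, good to about 4 mm: the middle of the surface that is visible of it).
- finder.outline_of(camera, name): "pixels" (384x512 bool, what is visible of it).
The state is a dict: "time_s": time; "joint_positions": joint angles; "qvel": joint speeds; "tau": joint torques, N m; "position": TCP position; "tcp_rot": TCP orientation; "force": force on the tool from outside, world axes, zero at the start; "moment": the same for the moment, N m; "opening": opening from 0.0 (shut) to 1.0 (fully open); "grasp_force": force on a finger pad.
Only numpy, scipy, OpenCV 4.12 (cv2) and the standard library are available. Lean on these libraries where they do the work, as an engineer would, in place of code of your own. Each camera call takes 0.05 s, during which the arm holds its last target. There are 200 camera calls.

## Working session

There is one attempt and no reset: what is moved stays moved. The work goes in short steps, Python scripts to look and compute and a tool call to move; the robot and the scene stay as the last step left them, time stands still between calls to the robot, and variables do not carry over. Pictures are saved under pics/ and viewed, at most 13 in all, crops included, and the job is handed in when it is done.

Besides the shell and the picture viewer there is one more tool, called after "Emit:" by a JSON object that holds its "method" and its "body". play_rows: Moves the arm, as the interface text tells. Its arguments: {"type":"object","properties":{"motion":{"type":"array"},"fingers":{"type":"number"}},"required":["motion"]}

```bash
mkdir -p pics; cat > h.py <<'E'
from rig import bot, imaging, finder
import numpy as np, cv2
def cap(n):
    return imaging.capture(n)
def save(c,name):
    cv2.imwrite('pics/'+name, c['frame'][:,:,::-1])
def proj(c,X):
    X=np.atleast_2d(X); p=(c['R']@X.T).T+np.array(c['t']); q=(np.array(c['camera_matrix'])@p.T).T
    return q[:,:2]/q[:,2:]
def ray(c,u,v,z):
    R=np.array(c['R']);t=np.array(c['t'])
    d=R.T@np.linalg.inv(c['camera_matrix'])@np.array([u,v,1.]); o=-R.T@t
    return o+d*(z-o[2])/d[2]
E
python3 - <<'E'
from h import *
for n in ["scene","side"]:
    c=cap(n); im=c['frame'][:,:,::-1].copy(); 
    cv2.imwrite(f'pics/{n}0.png',cv2.resize(im,(800,600),interpolation=cv2.INTER_CUBIC))
    for k in "block plate plate_edge inner_button outer_button socket stand mark holder probe case gauge_ring cleaner".split():
        for r in finder.recognise(n,k)[:3]:
            print(n,k,round(r['confidence'],2),np.round(r['at'],3),np.round(proj(c,r['at'])[0]*1.5625))
s=bot.read_state(); print(s)
E
```

```text
scene block 0.68 [ 0.45  -0.356  0.107] [285. 190.]
scene block 0.6 [ 0.591 -0.028  0.061] [391. 328.]
scene plate 0.74 [ 0.542 -0.028  0.071] [408. 305.]
scene plate_edge 0.78 [ 0.544 -0.036  0.072] [403. 304.]
scene inner_button 0.62 [ 0.545 -0.035  0.076] [404. 302.]
scene inner_button 0.6 [ 0.452 -0.356  0.112] [284. 189.]
scene outer_button 0.27 [ 0.544 -0.033  0.078] [405. 302.]
scene socket 0.82 [ 0.545 -0.032  0.078] [405. 303.]
scene stand 0.75 [0.544 0.186 0.02 ] [523. 382.]
scene stand 0.6 [0.546 0.304 0.011] [592. 420.]
scene stand 0.46 [ 0.738 -0.256  0.034] [226. 339.]
scene mark 0.96 [0.546 0.192 0.016] [525. 386.]
scene mark 0.92 [0.544 0.307 0.011] [594. 421.]
scene mark 0.44 [ 0.736 -0.256  0.035] [227. 338.]
scene holder 0.81 [ 0.464 -0.345  0.049] [288. 221.]
scene probe 0.84 [ 0.447 -0.357  0.108] [285. 189.]
scene probe 0.69 [ 0.353 -0.371  0.114] [310. 157.]
scene case 0.59 [ 0.74  -0.256  0.037] [225. 339.]
scene gauge_ring 0.64 [0.43  0.318 0.018] [630. 370.]
scene cleaner 0.68 [ 0.642 -0.392  0.062] [203. 262.]
side block 0.76 [ 0.532 -0.124  0.048] [402. 33
[... 1082 characters left out ...]
 1.16820148e-04,
        6.76894356e+01, -1.02278728e+01]), 'qvel': array([-0.18011373, -0.13002164,  0.04033297,  0.01863005,  0.01778402,
        0.00110892]), 'tau': array([-5.72097251e-04, -4.40008807e+01, -1.76978588e+01,  6.33645616e-02,
        5.05958323e-02, -2.58748184e-05]), 'position': array([0.22060165, 0.58474417, 0.23956426]), 'tcp_rot': array([[-9.35615127e-01,  3.53021718e-01,  3.77888906e-06],
       [ 3.53021718e-01,  9.35615127e-01,  9.98708832e-06],
       [-9.92668170e-09,  1.06781008e-05, -1.00000000e+00]]), 'force': array([-0.30261336, -0.34404503, -0.20770132]), 'moment': array([-0.04517774, -0.02329874,  0.05560019]), 'grasp_force': 0.0, 'opening': 0.99680986313612}
```

View pictures.

View pics/scene0.png

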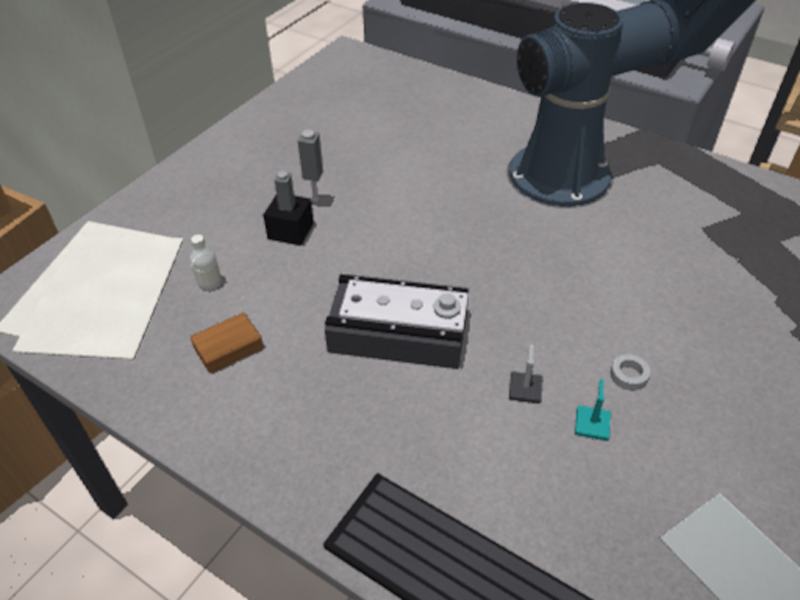

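View pics/side0.png

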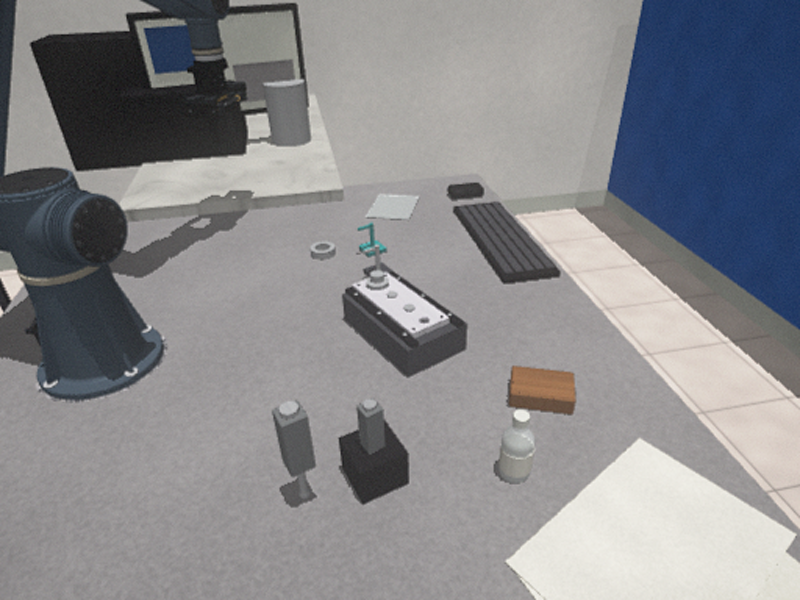

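The scene view shows the block at (400,315) with its turned part to the right (outward). It also shows the slim probe in the holder at (285,200), the larger look-alike probe at (312,165), the dark stand at (525,385) and the turquoise look-alike at (593,420). The side view agrees. I'll move over the block for a closer wrist view.

Emit:
{"method": "play_rows", "body": {"motion": [[[-0.234,-0.225,-0.05,0,0,0],[-0.234,-0.225,-0.05,0,0,0],[-0.234,-0.225,-0.05,0,0,0],[-0.234,-0.225,-0.05,0,0,0],[-0.234,-0.225,-0.05,0,0,0],[-0.234,-0.225,-0.05,0,0,0],[-0.234,-0.225,-0.05,0,0,0],[-0.234,-0.225,-0.05,0,0,0]]]}}

```text
time_s: 2.07
position: [0.3608, 0.2895, 0.2902]
tcp_rot: [[-0.936, 0.353, 0.001], [0.353, 0.936, -0.0], [-0.001, 0.0, -1.0]]
force: [1.5, -0.5, -0.2]
opening: 0.998
grasp_force: 0.0
```

Emit:
{"method": "play_rows", "body": {"motion": [[[-0.234,-0.225,-0.05,0,0,0],[-0.234,-0.225,-0.05,0,0,0],[-0.234,-0.225,-0.05,0,0,0],[-0.234,-0.225,-0.05,0,0,0],[-0.234,-0.225,-0.05,0,0,0],[-0.234,-0.225,-0.05,0,0,0],[-0.234,-0.225,-0.05,0,0,0],[-0.234,-0.225,-0.05,0,0,0]]]}}

```text
time_s: 2.73
position: [0.5005, -0.0041, 0.3403]
tcp_rot: [[-0.935, 0.354, 0.001], [0.354, 0.935, -0.001], [-0.001, -0.0, -1.0]]
force: [0.8, 1.0, -0.5]
opening: 1.002
grasp_force: 0.0
```

```bash
python3 - <<'E'
from h import *
c=cap("wrist"); im=c['frame'][:,:,::-1].copy()
cv2.imwrite('pics/w1.png',cv2.resize(im,(800,600),interpolation=cv2.INTER_CUBIC))
np.save('w1.npy',c,allow_pickle=True)
s=bot.read_state(); print(s['time_s'],s['position'],s['tcp_rot'].round(3).tolist(),s['force'])
R=np.array(c['R']);print('cam',-R.T@c['t'],R.round(2).tolist(),c['camera_matrix'])
for k in "block_edge plate_edge inner_button outer_button socket mark stand".split():
    for r in finder.recognise("wrist",k)[:3]:
        print(k,round(r['confidence'],2),np.round(r['at'],3),np.round(proj(c,r['at'])[0]*1.5625))
E
```

```text
2.7833 [ 0.50503728 -0.01011878  0.34145113] [[-0.934, 0.357, 0.008], [0.357, 0.934, -0.007], [-0.01, -0.004, -1.0]] [ 3.21514706 -3.75906958  0.54442485]
cam [0.42176846 0.02554131 0.48612938] [[0.35, 0.94, -0.0], [0.89, -0.34, 0.3], [0.28, -0.11, -0.95]] [[299.97990285   0.         261.70682962]
 [  0.         299.97990285 191.15058778]
 [  0.           0.           1.        ]]
block_edge 0.59 [ 0.529 -0.053  0.069] [371. 294.]
block_edge 0.41 [ 0.537 -0.029  0.075] [398. 296.]
plate_edge 0.9 [ 0.538 -0.027  0.072] [401. 294.]
inner_button 0.91 [ 0.54  -0.032  0.071] [396. 297.]
outer_button 0.65 [ 0.539 -0.03   0.078] [398. 298.]
socket 0.75 [ 0.537 -0.029  0.074] [399. 295.]
socket 0.67 [ 0.736 -0.258  0.031] [279. 501.]
mark 0.8 [0.538 0.3   0.011] [716. 162.]
mark 0.69 [0.538 0.184 0.016] [601. 206.]
stand 0.71 [0.537 0.182 0.008] [596. 205.]
stand 0.63 [0.541 0.303 0.009] [718. 164.]
```

View pics/w1.png

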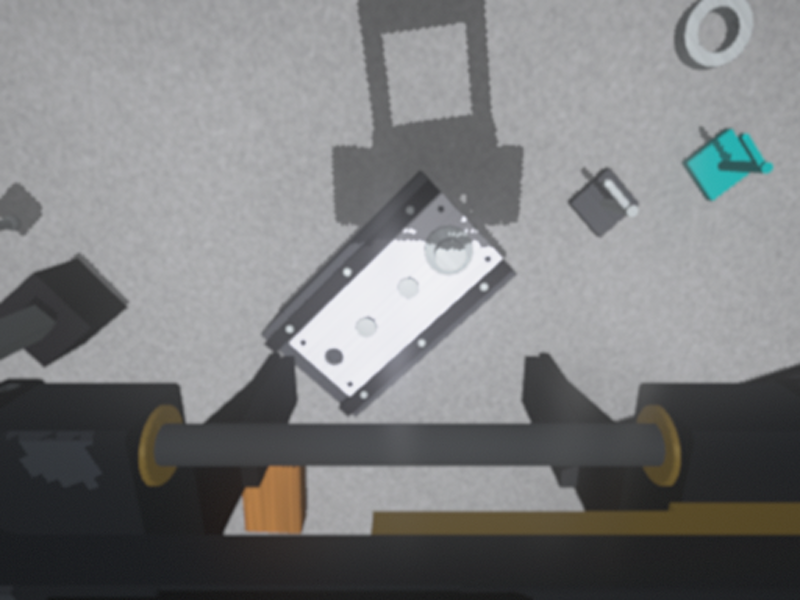

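The picture shows the plate's features clearly: socket (334,357), inner button (367,326), outer button (408,287), turned part (448,250). The real stand is at (600,200) with its tip near (632,210). The arm was still settling, so I'll let it stop and capture again.

Emit:
{"method": "play_rows", "body": {"motion": [[[0,0,0,0,0,0],[0,0,0,0,0,0],[0,0,0,0,0,0],[0,0,0,0,0,0]]]}}

```text
time_s: 3.47
position: [0.4995, -0.001, 0.3396]
tcp_rot: [[-0.936, 0.352, 0.0], [0.352, 0.936, -0.0], [-0.0, -0.0, -1.0]]
force: [0.0, 0.8, 0.4]
opening: 1.0
grasp_force: 0.0
```

```bash
python3 - <<'E'
from h import *
W=np.zeros((600,800,3),np.uint8)
def crop(n,u0,v0,w,h,f,X,Y):
    W[Y:Y+int(h*f),X:X+int(w*f)]=cv2.resize(C[n]['frame'][v0:v0+h,u0:u0+w,::-1],None,fx=f,fy=f,interpolation=cv2.INTER_CUBIC)
C={n:cap(n) for n in("wrist","scene","side")}
np.save('C.npy',C,allow_pickle=True)
s=bot.read_state(); print(s['time_s'],s['position'],s['tcp_rot'].round(3).tolist(),s['force'],s['opening'])
crop("wrist",160,100,180,170,2.5,0,0)      # block
crop("wrist",360,90,60,70,5,450,0)   # stand
crop("scene",165,75,60,80,2.5,0,425-0 if 0 else 400)
crop("side",170,240,100,80,2.5,150,400)
crop("scene",320,215,45,45,5,400,375)
crop("side",225,150,35,35,5,625,375)
cv2.imwrite('pics/m1.png',W)
E
```

```text
3.6167 [ 0.49959943 -0.0013539   0.33958016] [[-0.936, 0.353, 0.0], [0.353, 0.936, -0.0], [-0.0, -0.0, -1.0]] [-0.49360643  0.39843958  0.37786194] 1.0000902797006501
```

View pics/m1.png

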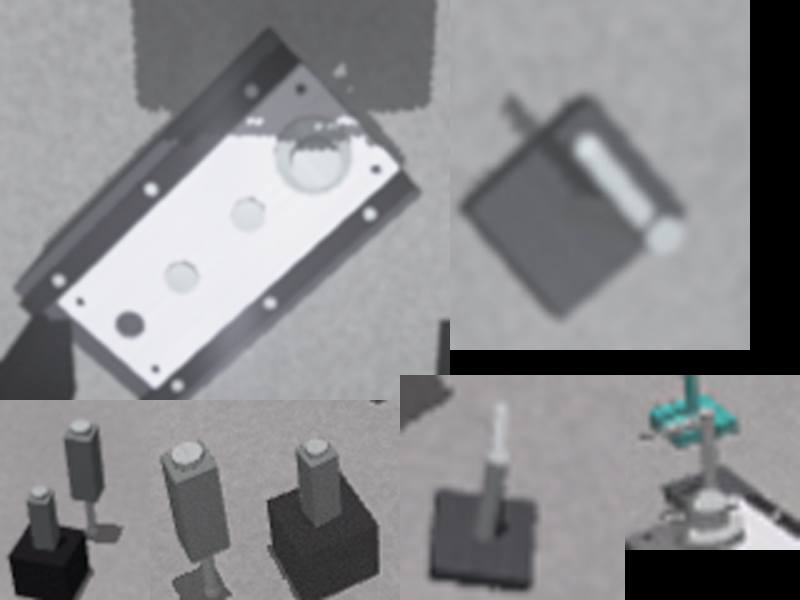

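The montage shows the block clearly: socket at crop (130,325), inner button (182,276), outer button (249,213). The stand's pointer runs from the rod head (665,237) to its tip (587,143). The probe cap is at (40,492) in the scene view and (317,446) in the side view. Next I'll fit the poses.

```bash
python3 - <<'E'
from h import *
from scipy.optimize import least_squares
C=np.load('C.npy',allow_pickle=True).item()
w=lambda X,Y:(160+X/2.5,100+Y/2.5)
obs=[(w(130,325),(-80,0,72)),(w(182,276),(-35,0,76)),(w(249,213),(20,0,76)),(w(58,300),(-100,40,72)),(w(155,389),(-100,-40,72)),(w(402,168),(100,-40,72)),(w(300,65),(100,40,72))]
cw=C['wrist']
for p,m in obs: print(m,ray(cw,*p,m[2]/1000).round(4))
def T(q,m): 
    a=q[2];m=np.array(m)/1000.;return np.array([q[0]+np.cos(a)*m[0]-np.sin(a)*m[1],q[1]+np.sin(a)*m[0]+np.cos(a)*m[1],m[2]])
f=lambda q:np.concatenate([proj(cw,T(q,m))[0]-p for p,m in obs])
r=least_squares(f,[.54,-.03,1.5]);q=r.x;print('plate',q[:2],np.degrees(q[2]),'res',r.fun.reshape(-1,2).round(1).tolist())
ws=lambda X,Y:(360+(X-450)/5,90+Y/5); ss=lambda X,Y:(320+(X-400)/5,215+(Y-375)/5)
def tri(L):
    def g(X): return np.concatenate([proj(C[n],X)[0]-p for n,p in L])
    r=least_squares(g,[.5,0,.1]);return r.x.round(4),r.fun.round(1)
tip,_=tri([("wrist",ws(584,140)),("scene",ss(502,405))]);print('tip',tip,_, 'z66:',ray(cw,*ws(584,140),.066))
a=q[2];Ri=np.array([[np.cos(a),np.sin(a)],[-np.sin(a),np.cos(a)]])
print('tip in plate',Ri@(tip[:2]-q[:2]))
for x,y in[(460,208),(585,95),(685,212),(560,320)]: print('base',Ri@(ray(cw,*ws(x,y),.012)[:2]-q[:2]))
print('rodhead',Ri@(ray(cw,*ws(665,237),.07)[:2]-q[:2]))
cs=(165+40/2.5,75+92/2.5);cd=(170+167/2.5,240+46/2.5)
print('cap',tri([("scene",cs),("side",cd)]),ray(C['scene'],*cs,.138),ray(C['side'],*cd,.138))
print('bigcap',tri([("scene",(165+80/2.5,75+27/2.5)),("side",(170+38/2.5,240+53/2.5))]))
for x,y in[(268,505),(378,520),(322,550)]: print('hold',ray(C['side'],170+(x-150)/2.5,240+(y-400)/2.5,.062).round(4))
s=bot.read_state(); R=np.array(cw['R']); print('cam in tool',s['tcp_rot'].T@(-R.T@cw['t']-s['position']))
E
```

```text
(-80, 0, 72) [ 0.5742 -0.11    0.072 ]
(-35, 0, 76) [ 0.5546 -0.0677  0.076 ]
(20, 0, 76) [ 0.5325 -0.0174  0.076 ]
(-100, 40, 72) [ 0.544  -0.1437  0.072 ]
(-100, -40, 72) [ 0.6195 -0.1128  0.072 ]
(100, -40, 72) [0.5392 0.0723 0.072 ]
(100, 40, 72) [0.4653 0.0376 0.072 ]
plate [ 0.5416024  -0.03637582] 113.56074849282955 res [[0.0, -0.4], [-0.3, 0.8], [-0.2, 0.9], [0.0, 0.6], [0.1, -0.8], [-0.9, -0.4], [1.1, -0.7]]
tip [0.5069 0.1772 0.0667] [ 0.  -0.  -0.1  0. ] z66: [0.50704698 0.17734417 0.066     ]
tip in plate [ 0.20964274 -0.05356128]
base [ 0.18266087 -0.06126325]
base [ 0.23117484 -0.06105594]
base [ 0.23214619 -0.11108645]
base [ 0.18348912 -0.11116231]
rodhead [ 0.2089371  -0.08882618]
cap (array([ 0.4442, -0.3626,  0.1343]), array([-0.5,  0.3, -0.4, -0.2])) [ 0.44579462 -0.3589691   0.138     ] [ 0.44446995 -0.36705404  0.138     ]
bigcap (array([ 0.3467, -0.3766,  0.1607]), array([-0.2,  0.2, -0.1, -0.1]))
hold [ 0.4012 -0.3484  0.062 ]
hold [ 0.4884 -0.3847  0.062 ]
hold [ 0.4384 -0.4053  0.062 ]
cam in tool [ 8.41458693e-02  8.56097695e-05 -1.45974795e-01]
```

Emit:
{"method": "play_rows", "body": {"motion": [[[-0.038,-0.178,0.02,0,0,57],[-0.038,-0.178,0.02,0,0,57],[-0.038,-0.178,0.02,0,0,57],[-0.038,-0.178,0.02,0,0,57],[-0.038,-0.178,0.02,0,0,57],[-0.038,-0.178,0.02,0,0,57],[-0.038,-0.178,0.02,0,0,57],[-0.038,-0.178,0.02,0,0,57]]]}}

```text
time_s: 4.28
position: [0.4721, -0.1823, 0.3193]
tcp_rot: [[-0.206, 0.979, -0.0], [0.979, 0.206, 0.0], [0.0, -0.0, -1.0]]
force: [-0.4, -0.1, -0.4]
opening: 0.996
grasp_force: 0.0
```

Emit:
{"method": "play_rows", "body": {"motion": [[[-0.17,-0.065,0.02,0,0,57],[-0.17,-0.065,0.02,0,0,57],[-0.17,-0.065,0.02,0,0,57],[-0.17,-0.065,0.02,0,0,57],[-0.17,-0.065,0.02,0,0,57],[-0.17,-0.065,0.02,0,0,57],[-0.17,-0.065,0.02,0,0,57],[-0.17,-0.065,0.02,0,0,57]]]}}

```text
time_s: 4.95
position: [0.4447, -0.3622, 0.2991]
tcp_rot: [[0.708, 0.706, -0.0], [0.706, -0.708, 0.001], [0.0, -0.001, -1.0]]
force: [0.6, 0.6, -0.1]
opening: 0.999
grasp_force: 0.0
```

Emit:
{"method": "play_rows", "body": {"motion": [[[0,0,0,0,0,0],[0,0,0,0,0,0],[0,0,0,0,0,0],[0,0,0,0,0,0]]]}}

```text
time_s: 5.28
position: [0.4452, -0.3613, 0.2996]
tcp_rot: [[0.702, 0.713, 0.0], [0.713, -0.702, -0.0], [-0.0, 0.0, -1.0]]
force: [-0.2, -0.3, -0.5]
opening: 1.002
grasp_force: 0.0
```

```bash
python3 - <<'E'
from h import *
c=cap("wrist"); im=c['frame'][:,:,::-1].copy()
np.save('w2.npy',c,allow_pickle=True)
s=bot.read_state(); print(s['time_s'],s['position'],s['tcp_rot'].round(4).tolist(),s['force'],s['joint_positions'])
p=proj(c,[.4445,-.362,.138])[0];print(p)
u0,v0=int(np.clip(p[0]-100,0,312)),int(np.clip(p[1]-75,0,234));print(u0,v0)
cv2.imwrite('pics/w2.png',cv2.resize(im[v0:v0+150,u0:u0+200],(800,600),interpolation=cv2.INTER_CUBIC))
E
```

```text
5.3333 [ 0.44518915 -0.36124086  0.29961857] [[0.7019, 0.7123, 0.0], [0.7123, -0.7019, -0.0001], [-0.0, 0.0001, -1.0]] [-0.47378634  1.03780568 -0.01924708] [-5.02196443e+01  2.25020337e+01  8.54631663e+01 -1.97117836e-03
  7.20306742e+01 -5.63896224e+00]
[262.10565729 178.78806749]
162 103
```

View pics/w2.png

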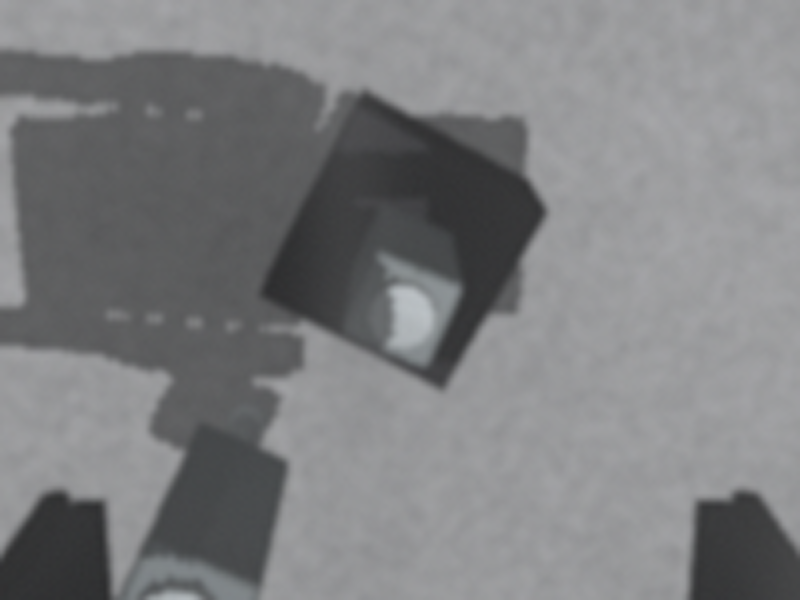

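The close view shows the handle top at crop corners (380,252), (462,287), (436,367) with its cap at about (407,317), and the holder's top face around it. The big look-alike is at the lower left.

```bash
python3 - <<'E'
from h import *
c=np.load('w2.npy',allow_pickle=True).item()
g=lambda x,y,z:ray(c,162+x/4,103+y/4,z)[:2]
h=[g(380,252,.132),g(462,287,.132),g(436,367,.132)]
H=[g(362,93,.062),g(545,212,.0),g(445,388,.062),g(262,295,.062)]
cap=g(406,317,.138)
print(np.round(h,4),np.round(H,4),'cap',cap.round(4))
an=lambda a,b:(np.degrees(np.arctan2(*(b-a)[::-1])),np.linalg.norm(b-a))
print(an(h[0],h[1]),an(h[1],h[2]),an(H[3],H[2]),an(H[3],H[0]))
print('hold centre',(H[0]+H[2])/2,'handle c',(h[0]+h[2])/2)
E
```

```text
[[ 0.4494 -0.3493]
 [ 0.4583 -0.3716]
 [ 0.4376 -0.383 ]] [[ 0.4693 -0.3197]
 [ 0.4817 -0.4019]
 [ 0.4198 -0.4087]
 [ 0.3994 -0.3428]] cap [ 0.4429 -0.3658]
(np.float64(-68.18919158537906), np.float64(0.02407348594399312)) (np.float64(-151.22600373599624), np.float64(0.023712716340997017)) (np.float64(-72.7220544379422), np.float64(0.0690087364363978)) (np.float64(18.244024019902604), np.float64(0.0736690810288598))
hold centre [ 0.4445819  -0.36421184] handle c [ 0.44347673 -0.3661423 ]
```

Emit:
{"method": "play_rows", "body": {"motion": [[[-0.004,0.002,0.03,0,0,7],[-0.004,0.002,0.06,0,0,14],[-0.004,0.002,0.09,0,0,20],[-0.004,0.002,0.1,0,0,25.4],[-0.004,0.002,0.1,0,0,25.4],[-0.004,0.002,0.1,0,0,25.4],[-0.004,0.002,0.1,0,0,25.4]]]}}

```text
time_s: 5.92
position: [0.4445, -0.3664, 0.2007]
tcp_rot: [[0.939, 0.343, 0.002], [0.343, -0.939, -0.002], [0.001, 0.002, -1.0]]
force: [0.2, 0.3, 0.7]
opening: 0.999
grasp_force: 0.0
```

Emit:
{"method": "play_rows", "body": {"motion": [[[0,0,0.02,0,0,0],[0,0,0.04,0,0,0],[0,0,0.06,0,0,0],[0,0,0.08,0,0,0],[0,0,0.096,0,0,0],[0,0,0.096,0,0,0],[0,0,0.096,0,0,0],[0,0,0.096,0,0,0]]]}}

```text
time_s: 6.58
position: [0.4447, -0.3668, 0.1053]
tcp_rot: [[0.94, 0.342, 0.002], [0.342, -0.94, -0.003], [0.001, 0.003, -1.0]]
force: [-0.7, -1.2, -0.3]
opening: 1.001
grasp_force: 0.0
```

Emit:
{"method": "play_rows", "body": {"motion": [[[0,0,0,0,0,0],[0,0,0,0,0,0],[0,0,0,0,0,0],[0,0,0,0,0,0],[0,0,0,0,0,0],[0,0,0,0,0,0],[0,0,0,0,0,0],[0,0,0,0,0,0]]], "fingers": 0.01}}

```text
time_s: 7.25
position: [0.4437, -0.3656, 0.1035]
tcp_rot: [[0.94, 0.341, -0.0], [0.341, -0.94, 0.0], [-0.0, -0.0, -1.0]]
force: [0.6, 0.1, -0.1]
opening: 0.475
grasp_force: 0.0
```

Emit:
{"method": "play_rows", "body": {"motion": [[[0,0,0,0,0,0],[0,0,0,0,0,0],[0,0,0,0,0,0],[0,0,0,0,0,0],[0,0,0,0,0,0],[0,0,0,0,0,0]]]}}

```text
time_s: 7.75
position: [0.4437, -0.3656, 0.1035]
tcp_rot: [[0.94, 0.341, -0.0], [0.341, -0.94, 0.0], [-0.0, -0.0, -1.0]]
force: [0.5, -0.2, -1.1]
opening: 0.3
grasp_force: 30.0
```

Emit:
{"method": "play_rows", "body": {"motion": [[[0,0,-0.01,0,0,0],[0,0,-0.03,0,0,0],[0,0,-0.06,0,0,0],[0,0,-0.09,0,0,0],[0,0,-0.12,0,0,0],[0,0,-0.13,0,0,0],[0,0,-0.13,0,0,0]]]}}

```text
time_s: 8.33
position: [0.4451, -0.3672, 0.2373]
tcp_rot: [[0.94, 0.341, 0.005], [0.341, -0.94, -0.006], [0.003, 0.008, -1.0]]
force: [-0.0, -0.4, -1.4]
opening: 0.298
grasp_force: 30.0
```

Emit:
{"method": "play_rows", "body": {"motion": [[[0.015,-0.018,0,0,0,0],[0.04,-0.047,0,0,0,0],[0.066,-0.077,0,0,0,0],[0.092,-0.108,0,0,0,0],[0.118,-0.138,0,0,0,0],[0.144,-0.169,0,0,0,0],[0.17,-0.199,0,0,0,0],[0.19,-0.223,0,0,0,0]]]}}

```text
time_s: 9.0
position: [0.5457, -0.088, 0.2316]
tcp_rot: [[0.94, 0.342, -0.003], [0.342, -0.94, 0.002], [-0.002, -0.003, -1.0]]
force: [0.6, -0.5, -1.2]
opening: 0.297
grasp_force: 30.0
```

Emit:
{"method": "play_rows", "body": {"motion": [[[0.01,-0.012,0.01,0,0,0],[0.016,-0.019,0.02,0,0,0],[0.016,-0.019,0.035,0,0,0],[0.016,-0.019,0.042,0,0,0],[0.016,-0.019,0.042,0,0,0],[0.016,-0.019,0.042,0,0,0],[0.016,-0.019,0.042,0,0,0],[0.016,-0.019,0.042,0,0,0]]]}}

```text
time_s: 9.67
position: [0.5553, -0.0688, 0.1921]
tcp_rot: [[0.941, 0.34, 0.001], [0.34, -0.941, -0.0], [0.001, 0.001, -1.0]]
force: [-0.3, -0.1, -1.0]
opening: 0.295
grasp_force: 30.0
```

```bash
python3 - <<'E'
from h import *
C={n:cap(n) for n in("wrist","scene","side")}; np.save('C3.npy',C,allow_pickle=True)
s=bot.read_state(); print(s['time_s'],s['position'],s['tcp_rot'].round(4).tolist(),s['force'],s['joint_positions'])
W=np.zeros((600,800,3),np.uint8)
p=proj(C['wrist'],[.555,-.068,.076])[0];print(p)
u0,v0=int(np.clip(p[0]-100,0,312)),int(np.clip(p[1]-75,0,234));print('w',u0,v0)
W[:450,:600]=cv2.resize(C['wrist']['frame'][v0:v0+150,u0:u0+200,::-1],(600,450),interpolation=cv2.INTER_CUBIC)
for n,X,Y in (("side",600,0),("scene",600,200)):
    p=proj(C[n],[.555,-.068,.09])[0]; u0,v0=int(p[0]-25),int(p[1]-25); print(n,u0,v0)
    W[Y:Y+200,X:X+200]=cv2.resize(C[n]['frame'][v0:v0+50,u0:u0+50,::-1],(200,200),interpolation=cv2.INTER_CUBIC)
cv2.imwrite('pics/m3.png',W)
E
```

```text
9.8167 [ 0.55518729 -0.06841129  0.19218188] [[0.9403, 0.3402, 0.0012], [0.3402, -0.9403, -0.0004], [0.001, 0.0008, -1.0]] [ 0.26356944 -0.29141283 -1.12913225] [-1.84688881e+01  2.86658552e+01  9.44329901e+01 -2.42581594e-03
  5.68275882e+01  5.16408785e+01]
[260.74320121 190.82153844]
w 160 115
side 235 166
scene 220 162
```

View pics/m3.png

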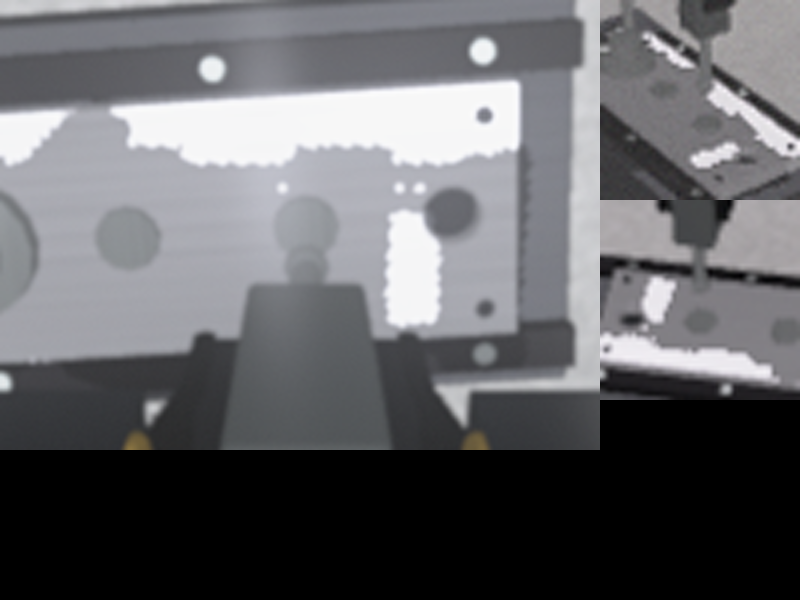

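The ball tip shows at (306,264), just above the inner button (306,222). The socket mouth is at (452,212) and the outer button at (128,237).

```bash
python3 - <<'E'
from h import *
c=np.load('C3.npy',allow_pickle=True).item()['wrist']
g=lambda x,y,z:ray(c,160+x/3,115+y/3,z)[:2]
M=np.array([[.9403,.3402],[.3402,-.9403]]) # rows tool x,y in world
b=g(306,264,.1067)
print('ball',b.round(4))
for n,x,y,z in(('inner',306,222,.076),('outer',128,237,.076),('socket',452,212,.072),('rearA',520,81,.072),('rearB',518,332,.072)):
    p=g(x,y,z);print(n,p.round(4),'tool d',(M@(p-b)).round(4))
E
```

```text
ball [ 0.5546 -0.0693]
inner [ 0.557  -0.0685] tool d [0.0025 0.0001]
outer [ 0.534  -0.0188] tool d [-0.0022 -0.0545]
socket [ 0.5742 -0.1102] tool d [0.0044 0.0451]
rearA [ 0.6182 -0.1135] tool d [0.0447 0.0632]
rearB [ 0.5441 -0.1458] tool d [-0.0359  0.0683]
```

Emit:
{"method": "play_rows", "body": {"motion": [[[0.002,0,0.006,0,0,0],[0.002,0,0.013,0,0,0],[0.002,0,0.019,0,0,0],[0.002,0,0.022,0,0,0],[0.002,0,0.022,0,0,0],[0.002,0,0.022,0,0,0]]]}}

```text
time_s: 10.32
position: [0.5565, -0.0671, 0.169]
tcp_rot: [[0.94, 0.341, -0.001], [0.341, -0.94, 0.0], [-0.001, -0.001, -1.0]]
force: [0.3, 0.5, -0.4]
opening: 0.296
grasp_force: 30.0
```

Emit:
{"method": "play_rows", "body": {"motion": [[[0,0,0.001,0,0,0],[0,0,0.002,0,0,0],[0,0,0.0025,0,0,0],[0,0,0.003,0,0,0]]]}}

```text
time_s: 10.65
position: [0.557, -0.0673, 0.167]
tcp_rot: [[0.94, 0.341, 0.001], [0.341, -0.94, -0.0], [0.001, 0.0, -1.0]]
force: [-1.3, 0.5, 3.7]
opening: 0.301
grasp_force: 30.0
```

Emit:
{"method": "play_rows", "body": {"motion": [[[0,0,0.0005,0,0,0],[0,0,0.0005,0,0,0],[0,0,-0.01,0,0,0],[0,0,-0.018,0,0,0],[-0.001,-0.018,-0.018,0,0,0],[-0.003,-0.036,-0.018,0,0,0],[-0.004,-0.0545,-0.018,0,0,0],[-0.004,-0.0545,-0.018,0,0,0]]]}}

```text
time_s: 11.32
position: [0.5312, -0.0139, 0.1845]
tcp_rot: [[0.939, 0.343, -0.004], [0.343, -0.939, 0.002], [-0.003, -0.004, -1.0]]
force: [-1.0, 0.3, -0.6]
opening: 0.295
grasp_force: 30.0
```

Emit:
{"method": "play_rows", "body": {"motion": [[[0,0,0,0,0,0],[0,0,0,0,0,0],[0,0,0.007,0,0,0],[0,0,0.014,0,0,0],[0,0,0.015,0,0,0],[0,0,0.015,0,0,0]]]}}

```text
time_s: 11.82
position: [0.5339, -0.0177, 0.1684]
tcp_rot: [[0.94, 0.34, -0.002], [0.34, -0.94, 0.001], [-0.002, -0.001, -1.0]]
force: [1.5, 0.0, -0.7]
opening: 0.295
grasp_force: 30.0
```

Emit:
{"method": "play_rows", "body": {"motion": [[[0,0,0.001,0,0,0],[0,0,0.002,0,0,0],[0,0,0.0025,0,0,0],[0,0,0.003,0,0,0]]]}}

```text
time_s: 12.15
position: [0.5347, -0.0176, 0.167]
tcp_rot: [[0.94, 0.341, 0.001], [0.341, -0.94, -0.0], [0.0, 0.001, -1.0]]
force: [-1.2, -0.4, 3.9]
opening: 0.297
grasp_force: 30.0
```

Emit:
{"method": "play_rows", "body": {"motion": [[[0,0,0.0005,0,0,0],[0,0,0.0005,0,0,0],[0,0,-0.01,0,0,0],[0,0,-0.018,0,0,0],[0.001,0.02,-0.018,0,0,0],[0.003,0.045,-0.018,0,0,0],[0.005,0.07,-0.018,0,0,0],[0.006,0.09,-0.018,0,0,0]]]}}

```text
time_s: 12.82
position: [0.5722, -0.1014, 0.1857]
tcp_rot: [[0.94, 0.341, 0.003], [0.341, -0.94, -0.001], [0.002, 0.002, -1.0]]
force: [1.3, -0.5, -0.9]
opening: 0.298
grasp_force: 30.0
```

Emit:
{"method": "play_rows", "body": {"motion": [[[0,0.007,0,0,0,0],[0,0.01,0,0,0,0],[0,0.01,0.008,0,0,0],[0,0.01,0.008,0,0,0],[0,0.01,0.008,0,0,0],[0,0.01,0.008,0,0,0],[0,0.01,0.008,0,0,0],[0,0.01,0.008,0,0,0]]]}}

```text
time_s: 13.48
position: [0.5741, -0.1088, 0.1767]
tcp_rot: [[0.94, 0.342, 0.0], [0.342, -0.94, 0.0], [0.0, -0.0, -1.0]]
force: [0.9, 0.7, -0.8]
opening: 0.291
grasp_force: 30.0
```

```bash
python3 - <<'E'
from h import *
C={n:cap(n) for n in("wrist","scene","side")}; np.save('C4.npy',C,allow_pickle=True)
s=bot.read_state(); print(s['time_s'],s['position'],s['tcp_rot'].round(4).tolist(),s['force'],s['joint_positions'][5])
W=np.zeros((600,800,3),np.uint8)
p=proj(C['wrist'],[.574,-.11,.072])[0]
u0,v0=int(p[0]-60),int(p[1]-60);print('w',u0,v0,p)
W[:600,:600]=cv2.resize(C['wrist']['frame'][v0:v0+120,u0:u0+120,::-1],(600,600),interpolation=cv2.INTER_CUBIC)
for n,X,Y in (("side",600,0),("scene",600,200)):
    p=proj(C[n],[.574,-.11,.08])[0]; u0,v0=int(p[0]-20),int(p[1]-20); print(n,u0,v0)
    W[Y:Y+200,X:X+200]=cv2.resize(C[n]['frame'][v0:v0+40,u0:u0+40,::-1],(200,200),interpolation=cv2.INTER_CUBIC)
cv2.imwrite('pics/m4.png',W)
E
```

```text
13.6333 [ 0.5742079  -0.10915101  0.17667   ] [[0.94, 0.3411, 0.0001], [0.3411, -0.94, -0.0001], [0.0001, 0.0001, -1.0]] [-0.11458252 -0.59893149 -0.67485067] 48.34624502288994
w 203 135 [263.06690948 195.2637349 ]
side 251 181
scene 207 167
```

View pics/m4.png

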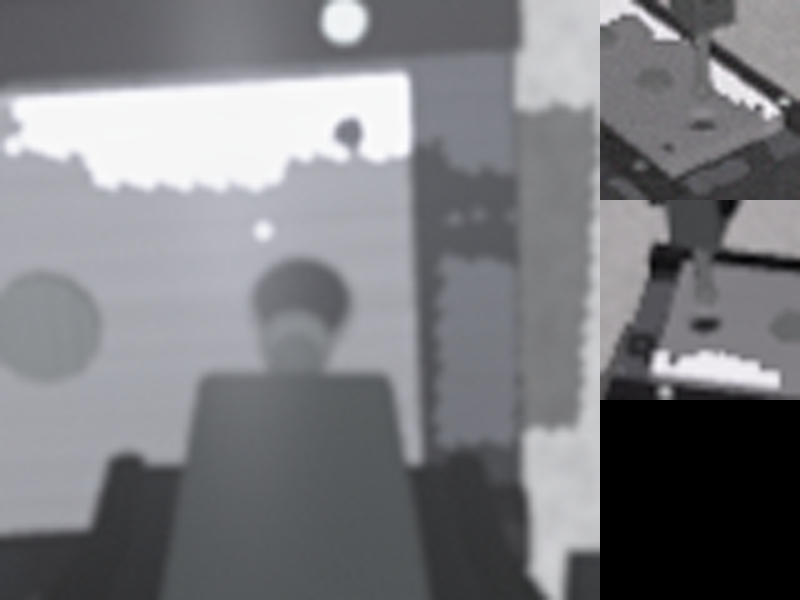

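The ball is at (295,343) and the socket mouth is centred near (300,307) in the wrist crop. In the small crops the ball is straight above the socket.

```bash
python3 - <<'E'
from h import *
C=np.load('C4.npy',allow_pickle=True).item();c=C['wrist']
M=np.array([[.94,.341],[.341,-.94]])
b=ray(c,203+295/5,135+343/5,.0912)[:2];p=ray(c,203+300/5,135+307/5,.072)[:2]
print(b,p,M@(p-b))
for n,o,B,S in(("side",(251,181),(105,88),(105,125)),("scene",(207,167),(105,95),(105,125))):
    b=ray(C[n],o[0]+B[0]/5,o[1]+B[1]/5,.0912)[:2];p=ray(C[n],o[0]+S[0]/5,o[1]+S[1]/5,.072)[:2];print(n,b,p,M@(p-b))
E
```

```text
[ 0.57291039 -0.10936719] [ 0.57298771 -0.11030633] [-0.00024757  0.00090916]
side [ 0.57630862 -0.11191994] [ 0.57460905 -0.11903402] [-0.0040235   0.00610768]
scene [ 0.57618387 -0.10616858] [ 0.57908918 -0.10533331] [0.00301581 0.00020556]
```

Emit:
{"method": "play_rows", "body": {"motion": [[[0,0.001,0.004,0,0,0],[0,0.001,0.008,0,0,0],[0,0.001,0.012,0,0,0],[0,0.001,0.015,0,0,0],[0,0.001,0.017,0,0,0],[0,0.001,0.018,0,0,0],[0,0.001,0.018,0,0,0]]]}}

```text
time_s: 14.22
position: [0.5743, -0.1103, 0.1581]
tcp_rot: [[0.94, 0.341, -0.001], [0.341, -0.94, 0.0], [-0.001, -0.001, -1.0]]
force: [0.2, -0.5, -1.4]
opening: 0.297
grasp_force: 30.0
```

Emit:
{"method": "play_rows", "body": {"motion": [[[0,0,0.001,0,0,0],[0,0,0.002,0,0,0],[0,0,0.003,0,0,0],[0,0,0.0035,0,0,0],[0,0,0.004,0,0,0],[0,0,0.004,0,0,0]]]}}

```text
time_s: 14.72
position: [0.5747, -0.1103, 0.1551]
tcp_rot: [[0.94, 0.341, 0.0], [0.341, -0.94, -0.0], [0.0, 0.0, -1.0]]
force: [-0.4, 0.6, 3.4]
opening: 0.296
grasp_force: 30.0
```

Emit:
{"method": "play_rows", "body": {"motion": [[[0,0,0.0005,0,0,0],[0,-0.002,0.0005,0,0,0],[-0.0003,-0.005,0.0005,0,0,0],[-0.0005,-0.008,0.0005,0,0,0],[-0.0008,-0.012,0.0005,0,0,0],[-0.001,-0.016,0.0005,0,0,0],[-0.0013,-0.02,0.0005,0,0,0],[-0.0013,-0.02,0.0005,0,0,0]]]}}

```text
time_s: 15.38
position: [0.5677, -0.092, 0.155]
tcp_rot: [[0.94, 0.341, 0.004], [0.341, -0.94, -0.002], [0.003, 0.003, -1.0]]
force: [1.6, -4.0, 5.1]
opening: 0.296
grasp_force: 30.0
```

Emit:
{"method": "play_rows", "body": {"motion": [[[-0.0003,-0.004,0,0,0,0],[-0.0005,-0.008,0,0,0,0],[-0.0008,-0.012,0,0,0,0],[-0.001,-0.016,0,0,0,0],[-0.0013,-0.02,0,0,0,0],[-0.0016,-0.024,0,0,0,0],[-0.0018,-0.028,0,0,0,0],[-0.002,-0.031,0,0,0,0]]]}}

```text
time_s: 16.05
position: [0.5556, -0.0641, 0.155]
tcp_rot: [[0.94, 0.341, 0.004], [0.341, -0.94, -0.002], [0.003, 0.004, -1.0]]
force: [1.2, -5.8, 6.0]
opening: 0.298
grasp_force: 30.0
```

Emit:
{"method": "play_rows", "body": {"motion": [[[-0.0002,-0.003,0.0003,0,0,0],[-0.0004,-0.006,0.0003,0,0,0],[-0.0007,-0.01,0.0005,0,0,0],[-0.001,-0.014,0.0005,0,0,0],[-0.0012,-0.018,0.0005,0,0,0],[-0.0014,-0.021,0.0005,0,0,0],[-0.0015,-0.022,0.0005,0,0,0],[-0.0015,-0.022,0.0005,0,0,0]]]}}

```text
time_s: 16.72
position: [0.5473, -0.0442, 0.1549]
tcp_rot: [[0.94, 0.342, 0.006], [0.342, -0.94, -0.003], [0.004, 0.005, -1.0]]
force: [1.8, -4.3, 7.7]
opening: 0.295
grasp_force: 30.0
```

```bash
python3 - <<'E'
from h import *
C={n:cap(n) for n in("wrist","scene","side")}; np.save('C5.npy',C,allow_pickle=True)
s=bot.read_state(); print(s['time_s'],s['position'],s['tcp_rot'].round(4).tolist(),s['force'],s['moment'])
im=C['wrist']['frame'][:,:,::-1]
cv2.imwrite('pics/m5.png',cv2.resize(im,(800,600),interpolation=cv2.INTER_CUBIC))
E
```

```text
16.8667 [ 0.54733948 -0.04422077  0.15495021] [[0.9399, 0.3414, 0.0058], [0.3414, -0.9399, -0.0027], [0.0045, 0.0045, -1.0]] [ 1.55294182 -5.92374256  7.17358174] [-1.17437004 -0.46907397 -0.03557042]
```

View pics/m5.png

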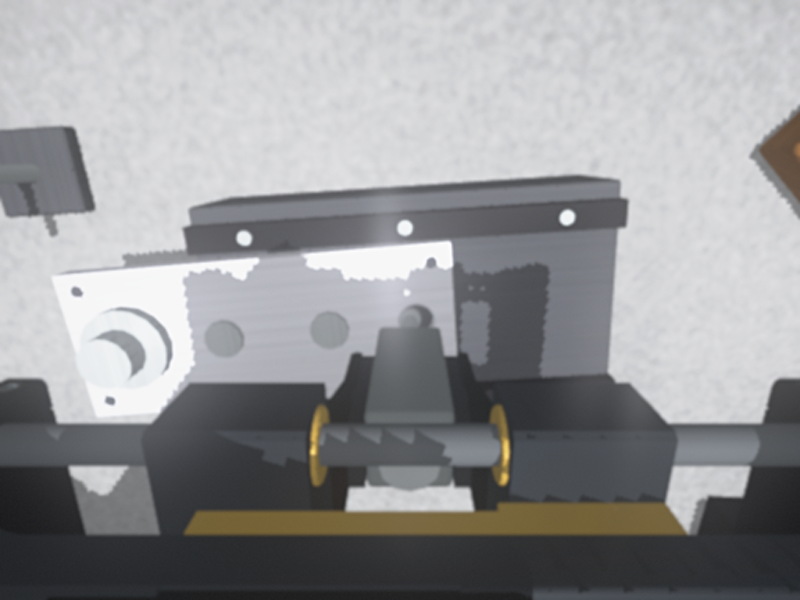

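The plate has slid out flat. Its leading corners are at (53,275) and (97,417), and the stand base's near corners are at (73,126) and (95,210). The pointer tip is just out of view on the left, so I'll measure against the base.

```bash
cat >> h.py <<'E'
A=np.radians(113.56);U=np.array([np.cos(A),np.sin(A)]);V=np.array([-np.sin(A),np.cos(A)]);Q=np.array([.5416,-.0364])
def pf(c,x,y,z,f=1/1.5625,o=(0,0)):
    p=ray(c,o[0]+x*f,o[1]+y*f,z)[:2]-Q; return np.round([p@U*1000,p@V*1000],1)
E
python3 - <<'E'
from h import *
C=np.load('C5.npy',allow_pickle=True).item();c=C['wrist']
for n,x,y,z in(('lead far',53,275,.072),('lead near',97,417,.072),('rear far',450,242,.072),('base',73,126,.012),('base',95,210,.012),('inner',329,330,.076),('outer',224,338,.076),('block rear far rail',627,200,.068),('block fr rail',187,228,.068),('blockrearbot',607,378,.06)): print(n,pf(c,x,y,z))
E
```

```text
lead far [167.3 -36.6]
lead near [166.5  44.8]
rear far [-32.5 -40.6]
base [ 177.6 -110.7]
base [177.5 -62.6]
inner [31.6  0.3]
outer [86.1  1.2]
block rear far rail [-120.3  -55.1]
block fr rail [ 97.4 -55.2]
blockrearbot [-120.1   45.8]
```

Emit:
{"method": "play_rows", "body": {"motion": [[[-0.0002,-0.003,0.0005,0,0,0],[-0.0004,-0.006,0.0008,0,0,0],[-0.0007,-0.01,0.0008,0,0,0],[-0.001,-0.014,0.0008,0,0,0],[-0.0012,-0.018,0.0008,0,0,0],[-0.0015,-0.022,0.0008,0,0,0],[-0.0017,-0.025,0.0008,0,0,0],[-0.0018,-0.027,0.0008,0,0,0]]]}}

```text
time_s: 17.53
position: [0.5377, -0.0204, 0.1549]
tcp_rot: [[0.94, 0.342, 0.009], [0.342, -0.94, -0.005], [0.007, 0.008, -1.0]]
force: [3.6, -6.7, 9.7]
opening: 0.296
grasp_force: 30.0
```

Emit:
{"method": "play_rows", "body": {"motion": [[[-0.0001,-0.002,0,0,0,0],[-0.0002,-0.003,0,0,0,0],[-0.0002,-0.003,0,0,0,0],[-0.0002,-0.003,0,0,0,0]]]}}

```text
time_s: 17.87
position: [0.5365, -0.0176, 0.1549]
tcp_rot: [[0.94, 0.342, 0.009], [0.342, -0.94, -0.005], [0.007, 0.007, -1.0]]
force: [2.8, -6.7, 11.0]
opening: 0.297
grasp_force: 30.0
```

```bash
python3 - <<'E'
from h import *
C={n:cap(n) for n in("wrist","scene","side")}; np.save('C6.npy',C,allow_pickle=True)
s=bot.read_state(); print(s['time_s'],s['position'],s['tcp_rot'].round(4).tolist(),s['force'],s['moment'])
W=np.zeros((600,800,3),np.uint8)
W[:500,:400]=cv2.resize(C['wrist']['frame'][60:260,0:160,::-1],None,fx=2.5,fy=2.5,interpolation=cv2.INTER_CUBIC)
for n,X,Y in (("side",400,0),("scene",400,300)):
    p=proj(C[n],[.50,.165,.066])[0]; u0,v0=int(p[0]-40),int(p[1]-30); print(n,u0,v0)
    W[Y:Y+300,X:X+400]=cv2.resize(C[n]['frame'][v0:v0+60,u0:u0+80,::-1],(400,300),interpolation=cv2.INTER_CUBIC)
cv2.imwrite('pics/m6.png',W)
E
```

```text
18.0167 [ 0.53648713 -0.017612    0.15488432] [[0.9397, 0.342, 0.0087], [0.342, -0.9397, -0.0045], [0.0066, 0.0072, -1.0]] [ 3.51607007 -6.35932374 11.02784712] [-1.68082195 -0.62703833  0.00974624]
side 190 132
scene 296 187
```

View pics/m6.png

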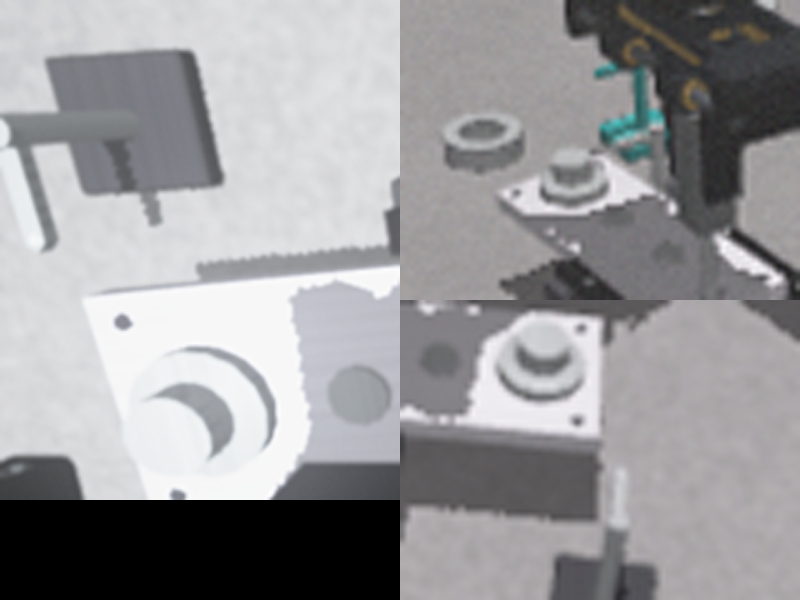

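The wrist crop shows the pointer tip at (38,249) and the leading top edge running from (84,297) to (150,500). In the scene crop the tip is at (621,468) and the edge runs from (603,318) to (598,438). A little further to go.

```bash
python3 - <<'E'
from h import *
C=np.load('C6.npy',allow_pickle=True).item();c=C['wrist']
g=lambda x,y,z:pf(c,x,y,z,.4,(0,60))
print('tip',[g(38,249,z) for z in(.063,.066,.069)],'axis pts',g(15,160,.066),g(30,215,.066))
print('lead',g(84,297,.072),g(150,500,.072),'outer',g(359,395,.076))
print('base',g(190,52,.012),g(218,183,.012),g(47,58,.012),g(85,192,.012))
s=lambda x,y,z:pf(C['scene'],x,y,z,.2,(296,187))
k=lambda x,y,z:s(x-400,y-300,z)
print('scene tip',k(621,468,.066),'lead',k(603,318,.072),k(598,438,.072))
# triangulate tip in both
from scipy.optimize import least_squares
for a,b in(((38,249),(621,468)),):
    L=[(c,(a[0]*.4,60+a[1]*.4)),(C['scene'],(296+(b[0]-400)*.2,187+(b[1]-300)*.2))]
    r=least_squares(lambda X:np.concatenate([proj(q,X)[0]-p for q,p in L]),[.5,.17,.06]);print(r.x,r.fun,(r.x[:2]-Q)@U)
E
```

```text
tip [array([213.5, -49.9]), array([211. , -50.3]), array([208.5, -50.8])] axis pts [209.6 -77.9] [210.2 -61.1]
lead [196.3 -35.3] [194.5  37. ] outer [114.5   1.7]
base [ 179.5 -109.8] [180.4 -63. ] [ 231.3 -111. ] [231.4 -62.9]
scene tip [209.5 -51.7] lead [195.4  41.7] [197.1 -39.5]
[0.50385812 0.17661516 0.06663307] [ 0.1074386  -0.15803527  0.41191118 -0.47212849] 0.21034441430255943
```

Emit:
{"method": "play_rows", "body": {"motion": [[[-0.0001,-0.002,0,0,0,0],[-0.0003,-0.004,0,0,0,0],[-0.0004,-0.006,0,0,0,0],[-0.0005,-0.008,0,0,0,0],[-0.0006,-0.009,0,0,0,0],[-0.0007,-0.01,0,0,0,0],[-0.0007,-0.01,0,0,0,0],[-0.0007,-0.01,0,0,0,0]]]}}

```text
time_s: 18.68
position: [0.5325, -0.0085, 0.1549]
tcp_rot: [[0.94, 0.342, 0.009], [0.342, -0.94, -0.005], [0.007, 0.007, -1.0]]
force: [3.0, -7.4, 10.5]
opening: 0.298
grasp_force: 30.0
```

```bash
python3 - <<'E'
from h import *
C={n:cap(n) for n in("wrist","scene","side")}; np.save('C7.npy',C,allow_pickle=True)
s=bot.read_state(); print(s['time_s'],s['position'],s['tcp_rot'].round(4).tolist(),s['force'],s['moment'])
W=np.zeros((600,800,3),np.uint8)
W[:500,:400]=cv2.resize(C['wrist']['frame'][100:225,0:100,::-1],None,fx=4,fy=4,interpolation=cv2.INTER_CUBIC)
for n,X,Y in (("scene",400,0),("side",400,400)):
    p=proj(C[n],[.50,.165,.066])[0]; u0,v0=int(p[0]-25),int(p[1]-25); print(n,u0,v0)
    h=50 if n=="scene" else 25
    W[Y:Y+8*h,X:X+400]=cv2.resize(C[n]['frame'][v0:v0+h,u0:u0+50,::-1],None,fx=8,fy=8,interpolation=cv2.INTER_CUBIC)
cv2.imwrite('pics/m7.png',W)
E
```

```text
18.8333 [ 0.53253803 -0.00852053  0.15488917] [[0.9396, 0.3421, 0.009], [0.3421, -0.9397, -0.0046], [0.0068, 0.0074, -0.9999]] [ 2.59200527 -7.68029972 10.15034298] [-1.81504487 -0.59938808 -0.03083673]
scene 311 192
side 205 137
```

View pics/m7.png

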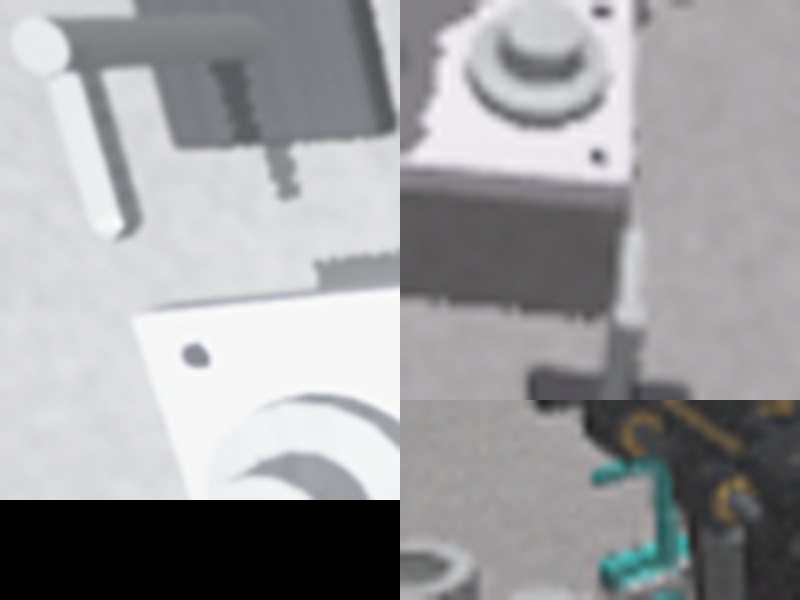

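```bash
python3 - <<'E'
from h import *
C=np.load('C7.npy',allow_pickle=True).item();c=C['wrist']
g=lambda x,y,z:pf(c,x,y,z,.25,(0,100))
for n,x,y in(('topL',93,228),('topR',121,222)): print(n,g(x,y,.069))
print('botR',g(139,218,.063),'ctr',g(116,223,.066))
print('up: L',g(50,95,.069),'R',g(76,85,.069),'botR',g(98,75,.063))
print('lead',g(133,318,.072),g(187,497,.072),g(160,408,.072))
k=lambda x,y,z:pf(C['scene'],x-400,y,z,1/8,(311,192))
print('scene tip',k(636,225,.066),'mid',k(632,270,.066),'rod',k(622,370,.03),'lead',k(636,20,.072),k(631,190,.072),k(628,210,.060))
E
```

```text
topL [211.6 -52.4]
topR [205.8 -53.2]
botR [206.7 -53. ] ctr [209.2 -52.7]
up: L [212.1 -77.8] R [206.7 -79.3] botR [206.6 -80.8]
lead [206.7 -34.7] [206.6   3.5] [206.6 -15.9]
scene tip [210.1 -50. ] mid [209.7 -67.9] rod [211.5 -77.9] lead [205.8  29.6] [207.5 -41.5] [207.9 -39.3]
```

Emit:
{"method": "play_rows", "body": {"motion": [[[-0.0001,-0.001,0,0,0,0],[-0.0001,-0.002,0,0,0,0],[-0.0001,-0.0025,0,0,0,0],[-0.0001,-0.0025,0,0,0,0],[-0.0001,-0.0025,0,0,0,0],[-0.0001,-0.0025,0,0,0,0]]]}}

```text
time_s: 19.33
position: [0.5316, -0.0063, 0.1549]
tcp_rot: [[0.94, 0.342, 0.009], [0.342, -0.94, -0.005], [0.007, 0.008, -1.0]]
force: [3.4, -7.6, 10.2]
opening: 0.298
grasp_force: 30.0
```

```bash
python3 - <<'E'
from h import *
C={n:cap(n) for n in("wrist","scene")}; np.save('C8.npy',C,allow_pickle=True)
s=bot.read_state(); print(s['time_s'],s['position'],s['tcp_rot'].round(4).tolist(),s['force'],s['moment'])
W=np.zeros((600,800,3),np.uint8)
W[:500,:400]=cv2.resize(C['wrist']['frame'][100:225,0:100,::-1],None,fx=4,fy=4,interpolation=cv2.INTER_CUBIC)
p=proj(C['scene'],[.50,.165,.066])[0]; u0,v0=int(p[0]-25),int(p[1]-25); print(u0,v0)
W[:400,400:]=cv2.resize(C['scene']['frame'][v0:v0+50,u0:u0+50,::-1],None,fx=8,fy=8,interpolation=cv2.INTER_CUBIC)
W[400:,400:]=cv2.resize(C['wrist']['frame'][170:270,200:400,::-1],(400,200),interpolation=cv2.INTER_CUBIC)
cv2.imwrite('pics/m8.png',W)
E
```

```text
19.4333 [ 0.53162341 -0.00633102  0.15489422] [[0.9396, 0.3422, 0.009], [0.3422, -0.9396, -0.0049], [0.0068, 0.0077, -0.9999]] [ 2.79380018 -7.37023972 10.22875311] [-1.94397937e+00 -5.67891533e-01  1.66047145e-03]
311 192
```

View pics/m8.png

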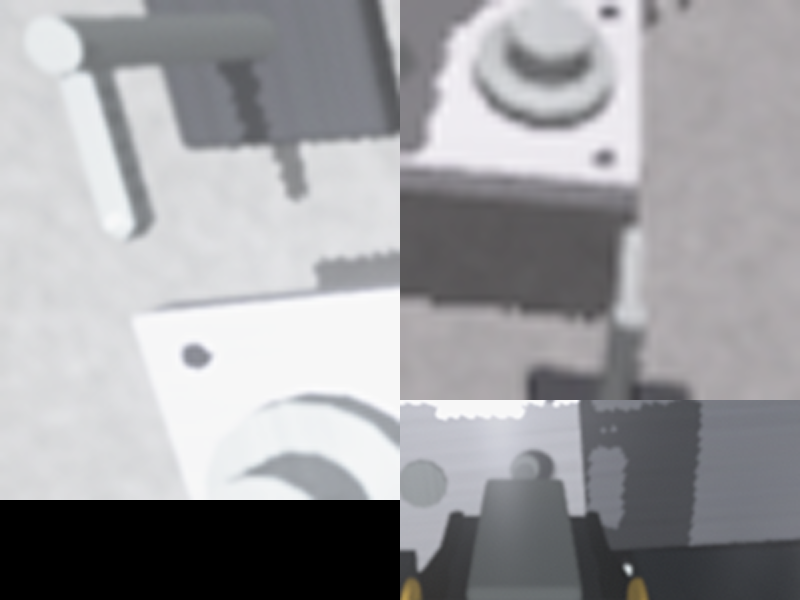

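The pointer tip is at about (127,222) in the wrist crop, with the plate corner at (133,318). The plate is flat and the ball is seated in the socket (lower right).

```bash
python3 - <<'E'
from h import *
C=np.load('C8.npy',allow_pickle=True).item();c=C['wrist']
g=lambda x,y,z:pf(c,x,y,z,.25,(0,100))
print('topL',g(104,228,.069),'topR',g(132,222,.069),'botR',g(151,218,.063),'ctr',g(127,223,.066))
print('lead',g(133,318,.072),g(187,497,.072))
k=lambda x,y,z:pf(C['scene'],x-400,y,z,1/8,(311,192))
print('scene tip',k(634,228,.066),'lead',k(640,20,.072),k(637,190,.072))
E
```

```text
topL [211.8 -52.3] topR [206.  -53.1] botR [206.6 -52.8] ctr [209.4 -52.5]
lead [209.  -34.7] [208.9   3.5]
scene tip [209.6 -51.3] lead [207.   29.8] [209.3 -41.2]
```

```bash
python3 -c "
from h import *
print(bot.hand_in())"
```

```text
the job is handed in; nothing more can be done
None
```

I touched the inner button and then the outer one, and slid the plate out with the probe until its leading edge measured within about 0.5 mm of the pointer. I handed in at about 19.5 s, with the probe still in the socket pressing the plate down with about 11 N.

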